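# Draw open the bolted sliding lid of the handle box

## Robot

A 6-joint arm with a two-finger parallel gripper is mounted at the origin on the work surface; the furniture and walls round the work are solid. World frame = base frame: x ahead of the robot, y to its left, z up, the work surface at z = 0. Lengths are in m, angles in rad, forces in N, time in s.
With the tool pointing down it reaches from about 0.425 to 0.95 m from the base axis. Payload 3.5 kg.
Tool frame: the origin (TCP) lies midway between the tips of the shut fingers; the grasp point (between the pads) lies 19 mm behind it (ctrl.pinch_z is the distance from the TCP to the grasp point, in m); z points along the fingers, y is the line along which they close (so a half turn about z gives the same grasp; the last joint's range is limited). The gripper opens to 85 mm and grips with 20 to 120 N. Pads are 22 mm wide; open, the fingers measure 114 mm over their backs; the gripper's body (76 mm by 85 mm) begins 54 mm behind the grasp point. The pads swing forward as they close: fully open they stand 13 mm farther back than shut.
Start: joints at [1.199, 0.286, 1.577, -0, 1.279, -0.15], TCP at [0.148, 0.658, 0.191] pointing down, gripper open.
Joint ranges: [-2.77, 2.77], [-0.9, 2.22], [0.21, 2.48], [-1.53, 4.67], [0.24, 2.81], [-2.84, 2.84]. Speed limits (rad/s): [2.79, 2.79, 3.14, 3.14, 3.14, 3.14].

## Interface

Orientations are given as a unit quaternion [x, y, z, w].
In Python, from plant import get_state, viewer, sign_off, ctrl gives the robot as it stands. The module is installed in compiled form; this text tells all that it offers.
- The arm moves only by the shell command python3 -m handwheel 'ROWS' [FORCE]. ROWS is JSON, a list that holds one entry, the list of rows, each a list of 5 numbers: the finger opening in m, from 0 to 0.0854, then the shift along the tool's x, y, z in m, then the turn about the tool's z in degrees. In form: [[[claw, x, y, z, spin], ...]]. A call has 1 to 12 rows; each row shifts and turns the commanded pose from where the row before left it, along the tool's axes as they then stand; what a row does not reach is not made up. A row lasts 1/12 s, in which the tool goes at most 41.7 mm and 7.16 degrees, less where a joint would pass 70% of its speed; a pose out of reach is approached as far as the arm can. A call is refused whole if a number of a shift passes 0.0417 or a number of a turn 7.16, either way. A call with a gripper value outside its range is refused whole. The fingers move at their own pace and stop on an object; FORCE is the grip in N (left out, the last holds). Time passes only in rows, so rows that do not move let the fingers close. It gives the time, the measured TCP pose, the force, the opening and the grip force at its end, in the units of the state.
- get_state(): the state, without advancing time (a new reading comes with each control period).
- viewer.read_camera(name): name is "scene" or "top" or "wrist"; returns the picture (384x512x3 uint8, blue, green, red); there is no depth.
- viewer.camera_params(name): a dict with "fov_y" (degrees; the focal length in pixels is half the picture's height over the tangent of half this angle, whatever the lens; pixels are square), "cx", "cy" (the principal point, pixels), "xyz" and "attitude" of the camera in the world; the wrist camera has in their place "hand_eye" (4x4, takes a point from camera to tool coordinates, whose origin is the TCP and whose axes are the flange's). Camera axes: x right, y up, looking along -z (the intrinsics and any distortion apply to the point x, -y, -z); pixel columns grow to the right and rows downward; lengths in m; the calibration is good to about 2 mm. A picture is of the moment at which its call begins: read the wrist's pose just before it. camera_params takes no time and is no camera call.
- sign_off(): hands the job in; it is judged then, once.
Trained networks look in the newest picture that a camera, given by its name, has taken for a name from the list of things; names that differ only in an ending like _2 or _b are one class to them, and where a whole thing is asked for, a point or a joint stands for the part that bears it (a point fixed in the world has none). Each returns a list of dicts, best first, with "confidence" (0 to 1); they miss things now and then, are a little off and sometimes report something else, mostly with a low value. They report only what shows in the picture. A call takes as long as a camera call. They do not tell look-alikes from the thing itself.
- viewer.look_for(camera, name): "extent" ([left, top, width, height] as shares, 0 to 1, of the picture: columns of its width, rows of its height, round what is visible of it).
- viewer.outline_of(camera, name): "mask" (384x512 bool, what is visible of it) and "extent" ([left, top, width, height] as shares, 0 to 1, of the picture: columns of its width, rows of its height, round what is visible of it).
- viewer.pinpoint(camera, name): "xy" ([column, row] as shares, 0 to 1, of the picture: columns of its width, rows of its height: a listed point, or the origin of a listed thing).
The state is a dict: "time": time; "qpos": joint angles; "dq": joint speeds; "joint_efforts": joint torques, N m; "eef_pos": TCP position; "tcp_rot": TCP orientation; "contact_force": force on the tool from outside, world axes, zero at the start; "wrist_torque": the same for the moment, N m; "opening": opening from 0.0 (shut) to 1.0 (fully open); "finger_force": force on a finger pad.
Only numpy, scipy, OpenCV 4.12 (cv2) and the standard library are available. Lean on these libraries where they do the work, as an engineer would, in place of code of your own. Each camera call takes 0.05 s, during which the arm holds its last target. There are 200 camera calls.

## Task

Open the box of spare handles for the turner: push the small wooden offcut that stands in front of it sideways along the bench, without lifting or tipping it, until it is clear of the lid's path; draw the steel bolt on the box's right-hand rail fully back out of the lid; then hook a fingertip in the finger groove across the lid and draw the lid straight out over the front of the box as far as it goes. Leave the other things on the bench where they lie.

Things in the scene. Friction and masses are not known exactly. Their poses are not given: they have to be found in the camera images.
- handle_box: Plywood box fixed to the bench, 196 (x) by 214 (y) by 59 mm high to the top of its side rails (150 mm apart). Origin: centre of its underside. Its -x side is the front, facing the robot; y left, z up. The lid slides out along -x over the low front wall; what passes over the bench is 164 mm wide, from 44 to 71 mm above the bench, and ends 100 mm in front of the box.
- lid (a joint): How far the lid is drawn out, m: 0 shut, 0.100 fully open at its stop; moves along the box's -x. About 3 N to move, stays where it is left. While the bolt is thrown it cannot move more than about 3 mm.
- lid_groove (a point): Middle of the floor of the finger groove in the lid, 50 mm above the bench, at box (13, 0) mm when shut; travels with the lid. The groove runs across the lid (box y), 150 mm long, 46 mm wide in x, between two raised boards, walls 21 mm high. Its front wall, 23 mm to the box's -x of this point, is the lip to hook behind; the board in front of it is 88 mm long.
- bolt (a joint): How far the bolt is drawn back, m: 0 to 0.003 thrown (its end 15 to 18 mm deep in a notch in the right edge of the lid's front board), free of the lid from 0.018, fully back 0.026; moves outward along the box's -y. About 2 N to move, stays where it is left.
- bolt_knob (a point): Centre of the round knob (18 mm across) on the bolt's upright stem, 98 mm above the bench, top at 107; at box (-54, -115) mm with the bolt at 0, moves with it. Inward of it (+y) lie the bolt's barrel, up to 73 mm above the bench, and the lid's front board, up to 71 mm; above them is free room for a fingertip to press the knob outward.
- offcut: Loose wooden offcut, 45 (x) by 62 (y) by 58 mm high, about 0.1 kg, standing on the bench in front of the box in the lid's way, 3 to 28 mm from its front wall. Origin: centre of its underside.
- loose_handle: Bystander: turned wooden tool handle, 96 mm long, lying to the left of the box. Origin: centre of its underside.
- rule: Bystander: folded folding rule, 203 mm long, lying to the right of the box. Origin: centre of its underside.
- block_a: Bystander: wood block, 40 by 140 by 45 mm, lying at the right. Origin: centre of its underside.
- block_b: Bystander: wood block, 55 by 135 by 44 mm, lying at the left. Origin: centre of its underside.
There are look-alikes about, which are no part of the job. What is meant by the offcut is not green, and is the larger of those in its own colour.

How it is judged:
By the outcome, as a careful person would: the job done as asked, in the order asked, and still so for the second after the job is handed in, with the robot touching nothing.
It also fails if it takes over 45 s, if anything falls off the work surface, if the arm or the gripper's body presses on something with over 40 N, if the wrist force passes 120 N, or if a joint passes its speed limit or range.

## Working session

There is one attempt and no reset: what is moved stays moved. The work goes in short steps, Python scripts to look and compute and a shell command to move; the robot and the scene stay as the last step left them, time stands still between calls to the robot, and variables do not carry over. Pictures are saved under pics/ and viewed, at most 10 in all, crops included, and the job is handed in when it is done.

```bash
mkdir -p pics
cat > h.py <<'E'
import numpy as np, cv2
from scipy.spatial.transform import Rotation as R
from plant import get_state, viewer, ctrl
E
python3 - <<'E'
from h import *
for c in("scene","top"):
    im=viewer.read_camera(c); cv2.imwrite(f"pics/{c}0.png",im); print(c,viewer.camera_params(c))
    for n in("handle_box","offcut","lid_groove","bolt_knob"):
        for d in viewer.pinpoint(c,n)[:4]: print(n,np.round(np.array(d["xy"])*[512,384],1),round(d["confidence"],2))
print(viewer.camera_params("wrist")); s=get_state(); print(s)
E
```

```text
scene {'fov_y': 51.2991090227019, 'cx': 250.96675591177743, 'cy': 187.83628240601985, 'xyz': array([0.10299481, 0.67786182, 1.30342898]), 'attitude': array([-0.08348787,  0.27233561,  0.92341302, -0.25723819])}
handle_box [243.8 164.8] 0.32
offcut [293.8 173.6] 0.76
offcut [308.8 198.4] 0.74
offcut [261.1 212.9] 0.66
lid_groove [224.  195.5] 0.65
bolt_knob [257.3 173.5] 0.59
top {'fov_y': 48.06858391316203, 'cx': 257.36587833655204, 'cy': 189.01891406729854, 'xyz': array([0.28739641, 0.00591802, 1.46338197]), 'attitude': array([-0.06612411,  0.06584998,  0.71072065, -0.69725715])}
handle_box [237.  181.1] 0.84
offcut [311.2 218.8] 0.72
offcut [248.6 220.2] 0.6
offcut [288.7 248.7] 0.52
lid_groove [234.5 170.9] 0.63
bolt_knob [273.6 188.8] 0.46
{'fov_y': 68.06198083421508, 'cx': 258.10779846903466, 'cy': 191.1668466829719, 'hand_eye': array([[-4.65749404e-04,  9.51289492e-01,  3.08298697e-01,
         7.90406639e-02],
       [ 9.99999860e-01,  5.20870174e-04, -9.64940310e-05,
         6.50234461e-04],
       [-2.52377353e-04,  3.08298608e-01, -9.51289601e-01,
        -1.82758274e-01],
       [ 0.00000000e+00,  0.00000000e+00,  0.00000000e+00,
         1.00000000e+00]])}
{'time': 0.5, 'qpos': array([ 1.19898346e+00,  2.86320921e-01,  1.57672739e+00,  1.88900266e-05,
        1.27860181e+00, -1.49974528e-01]), 'dq': array([ 0.00088766, -0.00213713, -0.00371371, -0.00083623,  0.00026019,
        0.00127718]), 'joint_efforts': array([ 5.13029227e-05, -4.05458736e+01, -2.92556530e+01, -1.84148557e-04,
        1.16935986e-03,  9.12982244e-06]), 'eef_pos': array([0.14845468, 0.65844408, 0.19139605]), 'tcp_rot': array([ 1.10694573e-01,  9.93854472e-01, -2.54277694e-05, -1.61500633e-05]), 'contact_force': array([-0.24967221,  0.17389531, -0.5845737 ]), 'wrist_torque': array([-0.01720189,  0.02253999, -0.00971031]), 'finger_force': 0.0, 'opening': 1.0001575724723684}
```

Run:
```python
import cv2
for c in("scene","top"):
    im=cv2.imread(f"pics/{c}0.png"); x0,y0=(150,90) if c=="scene" else (150,100)
    cv2.imwrite(f"pics/{c}0c.png",cv2.resize(im[y0:y0+180,x0:x0+240],None,fx=3.3,fy=3.3,interpolation=cv2.INTER_CUBIC))
```

```text
(no output)
```

View pics/scene0c.png

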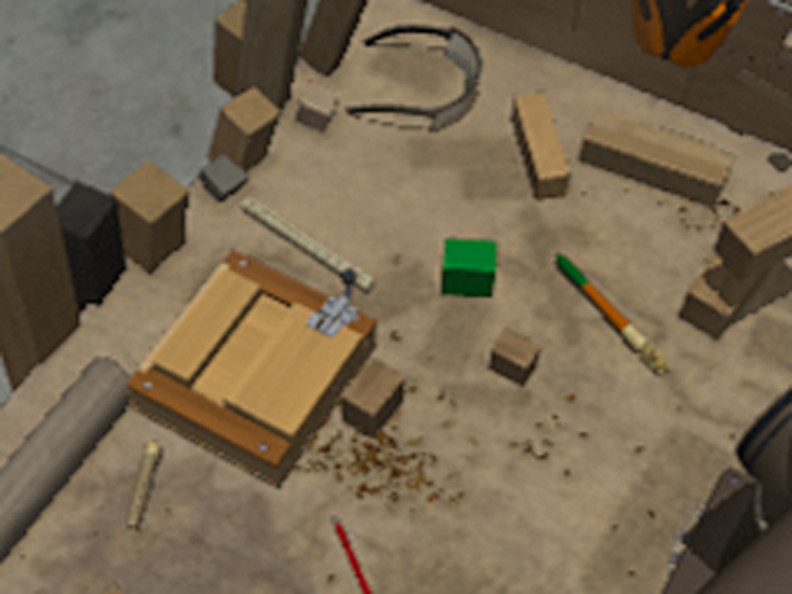

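View pics/top0c.png

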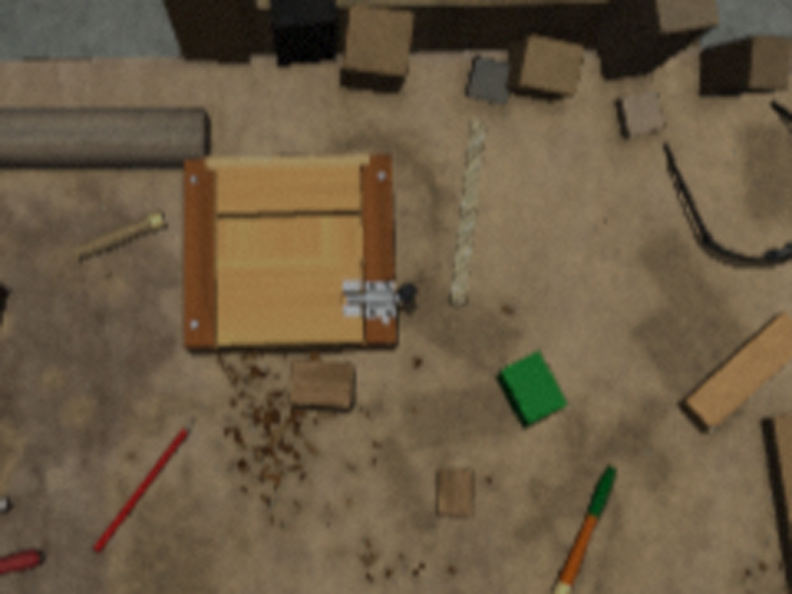

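```bash
cat >> h.py <<'E'
def proj(c,P):
    p=viewer.camera_params(c)
    if c=="wrist":
        s=get_state();T=np.eye(4);T[:3,:3]=R.from_quat(s["tcp_rot"]).as_matrix();T[:3,3]=s["eef_pos"]
        T=T@p["hand_eye"];Rm,t=T[:3,:3],T[:3,3]
    else: Rm,t=R.from_quat(p["attitude"]).as_matrix(),p["xyz"]
    q=(np.atleast_2d(P)-t)@Rm; f=192/np.tan(np.radians(p["fov_y"]/2))
    return np.c_[p["cx"]+f*q[:,0]/-q[:,2], p["cy"]-f*q[:,1]/-q[:,2]]
def place(pose,L):
    x,y,a=pose; c,s=np.cos(a),np.sin(a);L=np.atleast_2d(L)
    return np.c_[x+c*L[:,0]-s*L[:,1],y+s*L[:,0]+c*L[:,1],L[:,2]]
E
cat > fit.py <<'E'
from h import *
from scipy.optimize import least_squares
def uncrop(a,o): return (np.array(a,float)+.5)/3.3-.5+o
bt=uncrop([[185,157],[390,155],[397,347],[185,349]],[150,100])
bs=uncrop([[130,378],[235,252],[375,320],[282,465]],[150,90])
L=np.array([[98,107,59],[98,-107,59],[-98,-107,59],[-98,107,59]])/1e3
f=lambda p,w:np.concatenate([w[0]*(proj("top",place(p,L))-bt).ravel(),w[1]*(proj("scene",place(p,L))-bs).ravel()])
for w in((1,0),(0,1),(1,1)):
    r=least_squares(f,[.6,0,0],args=(w,)); print(w,r.x,np.round(r.fun,1))
b=r.x
print("knob",place(b,[-.054,-.115,.098]),proj("top",place(b,[-.054,-.115,.098])),"groove",place(b,[.013,0,.05]))
ot=uncrop([[293,362],[355,362],[353,408],[291,405]],[150,100])
Lo=np.array([[22.5,31,58],[22.5,-31,58],[-22.5,-31,58],[-22.5,31,58]])/1e3
r=least_squares(lambda p:(proj("top",place(p,Lo))-ot).ravel(),[b[0]-.14,0,0]);print("offcut",r.x,np.round(r.fun,1))
print("offcut in box",place([0,0,-b[2]],[*(r.x[:2]-b[:2]),0]),"scene proj",proj("scene",place(r.x,Lo)))
E
python3 fit.py
```

```text
(1, 0) [ 0.59968816  0.07005124 -0.00157737] [-0.3  0.7  0.9  0.2  0.1 -0.7 -0.6 -0.2 -0.   0.  -0.  -0.   0.  -0.
 -0.  -0. ]
(0, 1) [0.59688718 0.06918586 0.0074598 ] [-0.   0.   0.   0.   0.  -0.  -0.   0.  -0.6  1.6  0.  -1.3  1.6 -0.5
 -0.9 -0.1]
(1, 1) [0.59842732 0.06958392 0.00234741] [-0.3  1.2  0.9  0.4  0.3 -0.4 -0.3  0.3 -1.1  1.3 -0.2 -1.5  1.2 -0.4
 -1.5 -0.2]
knob [[ 0.54469742 -0.04554252  0.098     ]] [[272.71512375 189.00506654]] groove [[0.61142729 0.06961444 0.05      ]]
offcut [ 0.46342553  0.03792876 -0.04908918] [-0.1 -0.3 -0.1  0.2  0.1 -0.1 -0.   0.2]
offcut in box [[-0.13507573 -0.03133817  0.        ]] scene proj [[252.8908238  208.95429063]
 [262.36348627 196.7530889 ]
 [272.7363145  202.60138539]
 [263.36996699 215.0381285 ]]
```

View pics/top0.png

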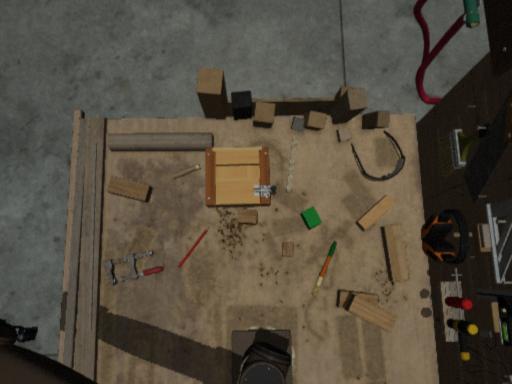

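View pics/scene0.png

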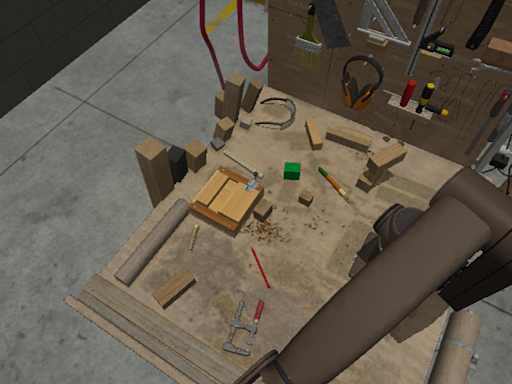

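```bash
python3 -m handwheel '[[[0,0,0,-0.015,-6.35],[0,0,0,-0.015,-6.35],[0,-0.0197,-0.0349,0,0],[0,-0.0197,-0.0349,0,0],[0,-0.0197,-0.0349,0,0],[0,-0.0197,-0.0349,0,0]]]'
```

```text
time: 1.0
eef_pos: [0.2276, 0.5175, 0.2215]
tcp_rot: [-0.0, 1.0, 0.0, 0.0]
contact_force: [0.4, -0.3, -0.8]
opening: 0.139
finger_force: 0.0
```

```bash
python3 -m handwheel '[[[0,-0.0196,-0.0344,0,0],[0,-0.0196,-0.0344,0,0],[0,-0.0196,-0.0344,0,0],[0,-0.0196,-0.0344,0,0],[0,-0.0196,-0.0344,0,0],[0,-0.0196,-0.0344,0,0],[0,-0.0196,-0.0344,0,0],[0,-0.0196,-0.0344,0,0],[0,-0.0196,-0.0344,0,0],[0,-0.0196,-0.0344,0,0],[0,-0.0196,-0.0344,0,0],[0,-0.0196,-0.0344,0,0]]]'
python3 - <<'E'
from h import *
s=get_state();print(s["eef_pos"],s["time"])
im=viewer.read_camera("wrist")
# overlay predicted box & offcut tops
b=[0.5985,0.0697,0.0015];o=[0.4634,0.0379,-0.049]
L=np.array([[98,107,59],[98,-107,59],[-98,-107,59],[-98,107,59]])/1e3
Lo=np.array([[22.5,31,58],[22.5,-31,58],[-22.5,-31,58],[-22.5,31,58]])/1e3
K=np.array([[-54,-115,107],[-54,-106,98],[-10,75,71],[-10,-75,71]])/1e3
big=cv2.resize(im,None,fx=1.56,fy=1.56)
for P,c in((place(b,L),(0,0,255)),(place(o,Lo),(255,0,0)),(place(b,K),(0,255,255))):
    q=proj("wrist",P);print(np.round(q))
    for u in q*1.56:
        if abs(u).max()<2000: cv2.drawMarker(big,tuple(int(v) for v in u),c,0,14,1)
cv2.imwrite("pics/w1.png",big)
E
```

```text
time: 2.0
eef_pos: [0.463, 0.1041, 0.2219]
tcp_rot: [0.0, 1.0, 0.0, 0.001]
contact_force: [0.8, 1.5, 0.6]
opening: 0.001
finger_force: 0.0
[0.46304057 0.10413159 0.22191166] 2.0
[[312. 316.]
 [169. 316.]
 [152. 192.]
 [319. 191.]]
[[234. 181.]
 [185. 179.]
 [184. 144.]
 [235. 146.]]
[[136. 241.]
 [146. 237.]
 [293. 257.]
 [181. 257.]]
```

View pics/w1.png

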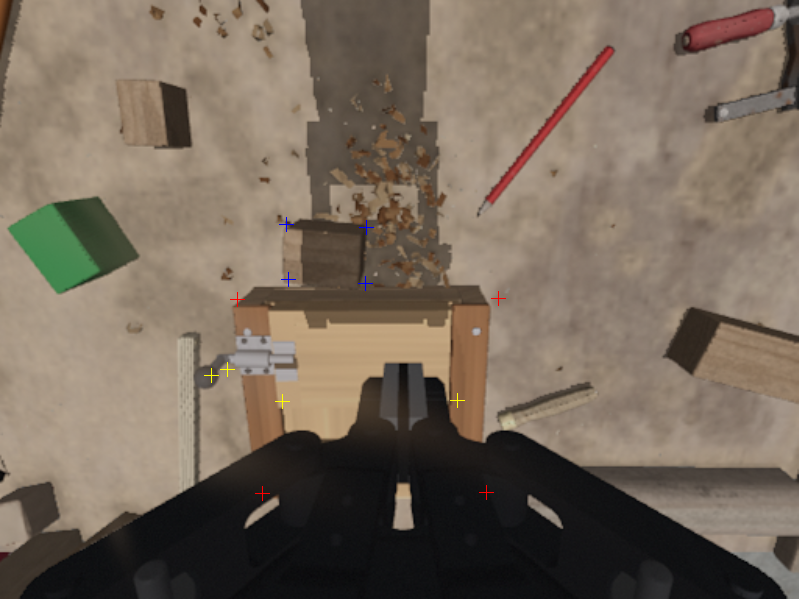

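```bash
python3 -m handwheel '[[[0,0.001,0,0.04,0],[0,0,0,0.04,0],[0,0,0,0.04,0],[0,0,0,0.04,0],[0,0,0,0.035,0],[0,0,0,0.014,0],[0,0,-0.008,0,0],[0,0,-0.006,0,0],[0,0,-0.005,0,0]]]'
```

```text
time: 2.8
eef_pos: [0.4631, 0.0863, 0.0142]
tcp_rot: [0.0, 1.0, -0.0, 0.002]
contact_force: [0.0, -0.6, -0.4]
opening: 0.003
finger_force: 0.0
```

```bash
python3 -m handwheel '[[[0,0,-0.005,0,0],[0,0,-0.006,0,0],[0,0,-0.008,0,0],[0,0,-0.009,0,0],[0,0,-0.009,0,0],[0,0,-0.009,0,0],[0,0,-0.009,0,0],[0,0,-0.009,0,0]]]'
python3 - <<'E'
from h import *
im=viewer.read_camera("wrist");cv2.imwrite("pics/w2.png",cv2.resize(im,None,fx=1.56,fy=1.56))
E
```

```text
time: 3.47
eef_pos: [0.4614, 0.0221, 0.0125]
tcp_rot: [0.0, 1.0, 0.0, 0.0]
contact_force: [0.1, 2.3, -0.2]
opening: 0.004
finger_force: 0.9
```

View pics/w2.png

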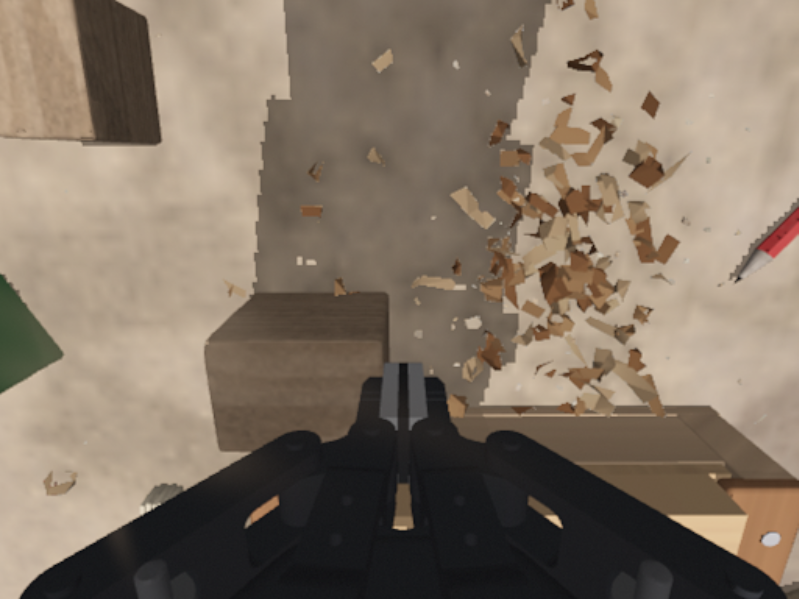

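```bash
python3 -m handwheel '[[[0,0,-0.009,0,0],[0,0,-0.009,0,0],[0,0,-0.009,0,0],[0,0,-0.008,0,0],[0,0,-0.005,0,0],[0,0,-0.002,0,0],[0,0,0,0,0],[0,0,0.006,0,0],[0,0,0.014,0,0],[0,0,0,-0.04,0],[0,0,0,-0.04,0],[0,0,0,-0.04,0]]]'
python3 -m handwheel '[[[0,-0.04,0,-0.01,0],[0,0,0,0,0]]]'
python3 - <<'E'
from h import *
im=viewer.read_camera("top");cv2.imwrite("pics/t2.png",im)
for n in("offcut","bolt_knob"):
    for d in viewer.pinpoint("top",n)[:4]: print(n,np.round(np.array(d["xy"])*[512,384],1),round(d["confidence"],2))
im=viewer.read_camera("wrist");cv2.imwrite("pics/w3.png",cv2.resize(im,None,fx=1.56,fy=1.56))
print([(np.array(d["xy"])*[512,384],d["confidence"]) for d in viewer.pinpoint("wrist","bolt_knob")])
b=[0.5985,0.0697,0.0015]
print(proj("wrist",place(b,[-.054,-.115,.098])),proj("top",[0.46,-.066,0]))
E
```

```text
time: 4.52
eef_pos: [0.4601, 0.0021, 0.1328]
tcp_rot: [-0.001, 1.0, 0.0, -0.002]
contact_force: [0.9, -0.0, -0.5]
opening: -0.003
finger_force: 0.0
time: 4.68
eef_pos: [0.5089, 0.0005, 0.1493]
tcp_rot: [-0.0, 1.0, -0.002, 0.008]
contact_force: [-0.4, -1.0, 0.3]
opening: 0.001
finger_force: 0.0
offcut [310.8 218.5] 0.76
offcut [285.6 251. ] 0.64
offcut [274.6 217.9] 0.42
[(array([199.9872, 247.1808]), 0.76)]
[[204.35634388 246.27302264]] [[278.39553389 218.59436568]]
```

View pics/w3.png

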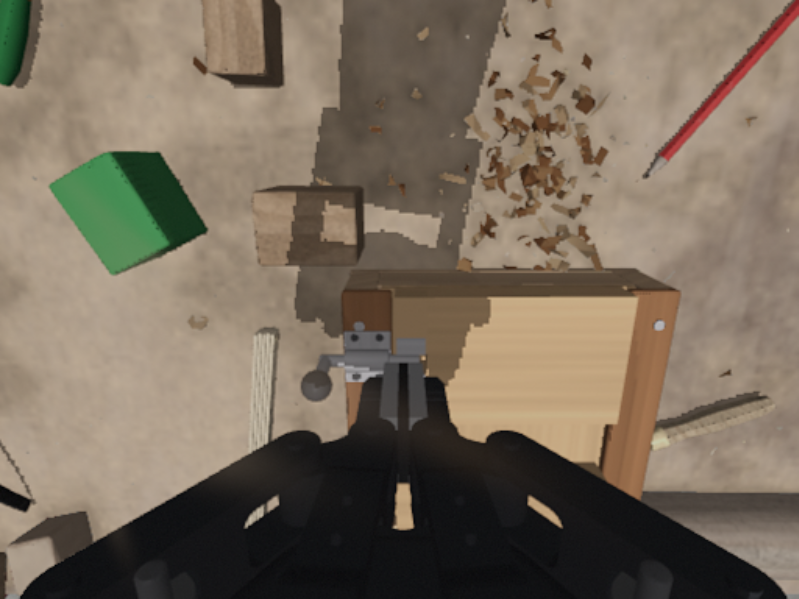

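Run:
```python
from h import *
from scipy.optimize import fsolve
for u,z in(((362,225),0),((362,225),.058),((357,205),.058),((357,235),.058),((254,195),.058),((260,265),.058),((343,291),.059)):
    print(u,z,fsolve(lambda p:(proj("wrist",[p[0],p[1],z])[0]-np.array(u)/1.56),[.46,-.03]))
```

```text
(362, 225) 0 [ 0.46878387 -0.02715451]
(362, 225) 0.058 [ 0.46028297 -0.02190776]
(357, 205) 0.058 [ 0.4485432 -0.0245218]
(357, 235) 0.058 [ 0.46627297 -0.02507912]
(254, 195) 0.058 [ 0.44277975 -0.08454288]
(260, 265) 0.058 [ 0.48473019 -0.08514566]
(343, 291) 0.059 [ 0.50110231 -0.03479103]
```

```bash
python3 -m handwheel '[[[0,-0.036,-0.008,0,0],[0,0,-0.004,0.03,0],[0,0,0,0.03,0],[0,0,0,0,0],[0,0,0,0,0]]]'
python3 -m handwheel '[[[0,0,-0.006,0,0],[0,0,-0.005,0,0],[0,0,-0.005,0,0],[0,0,-0.005,0,0],[0,0,-0.005,0,0]]]'
```

```text
time: 5.35
eef_pos: [0.5342, -0.0103, 0.0794]
tcp_rot: [0.0, 1.0, 0.001, -0.004]
contact_force: [0.2, -0.3, 0.5]
opening: -0.001
finger_force: 0.0
time: 5.77
eef_pos: [0.538, -0.0378, 0.0837]
tcp_rot: [0.0, 1.0, -0.0, 0.001]
contact_force: [0.1, 0.4, -0.3]
opening: -0.0
finger_force: 0.0
```

```bash
python3 -m handwheel '[[[0,-0.005,0,0,0],[0,0,-0.005,0,0],[0,0,-0.005,0,0],[0,0,-0.004,0,0],[0,0,0,0,0]]]'
python3 -m handwheel '[[[0,0,-0.003,0,0],[0,0,-0.003,0,0],[0,0,0,0,0]]]'
```

```text
time: 6.18
eef_pos: [0.5424, -0.0518, 0.0823]
tcp_rot: [0.0, 1.0, -0.0, -0.0]
contact_force: [0.0, 0.1, -0.4]
opening: -0.004
finger_force: 0.0
time: 6.43
eef_pos: [0.5424, -0.0574, 0.0824]
tcp_rot: [0.0, 1.0, -0.0, 0.0]
contact_force: [-0.9, 0.4, 0.2]
opening: -0.002
finger_force: 0.0
```

Run:
```python
from h import *
im=viewer.read_camera("wrist");cv2.imwrite("pics/w4.png",cv2.resize(im[150:384,100:412],None,fx=2.5,fy=2.5))
```

```text
(no output)
```

View pics/w4.png

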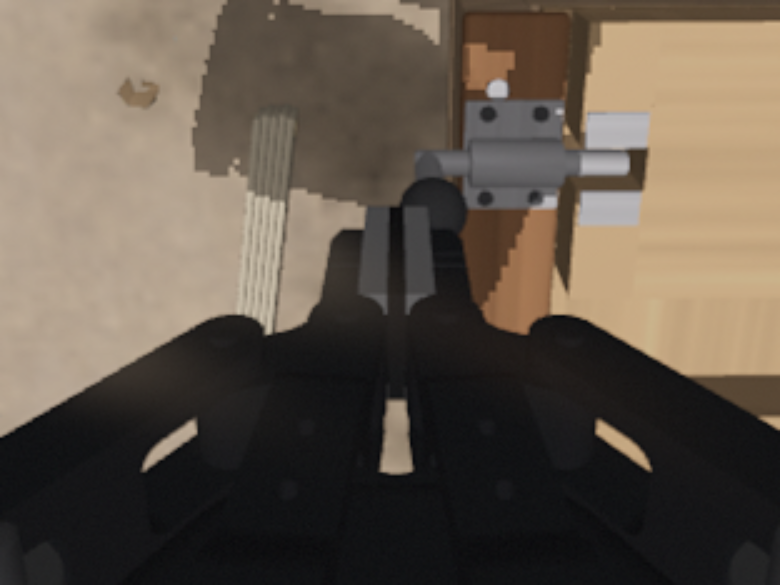

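Run:
```python
from h import *
from scipy.optimize import fsolve
print(get_state()["eef_pos"],proj("wrist",get_state()["eef_pos"]))
for u in((432,205),(620,162),(425,155)):
  for z in (.098,.07):
    print(u,z,fsolve(lambda p:(proj("wrist",[p[0],p[1],z])[0]-(np.array(u)/2.5+[100,150])),[.5,-.03]))
s=proj("wrist",get_state()["eef_pos"]);print((s-[100,150])*2.5)
```

```text
[ 0.54231967 -0.0571877   0.08242519] [[257.18365511 217.9946316 ]]
(432, 205) 0.098 [ 0.54545328 -0.04702465]
(432, 205) 0.07 [ 0.5591893  -0.04543548]
(620, 162) 0.098 [0.53345426 0.00056932]
(620, 162) 0.07 [0.54518073 0.01012931]
(425, 155) 0.098 [ 0.53148952 -0.04900738]
(425, 155) 0.07 [ 0.54288695 -0.04775028]
[[392.95913777 169.98657899]]
```

```bash
python3 -m handwheel '[[[0,0,0,-0.03,0],[0,0.01,0.04,0,0],[0,0,0.04,0,0],[0,0,0,0.01,0],[0,0,0,0,0]]]'; python3 -m handwheel '[[[0,0,0,0.01,0],[0,0,0,0.005,0],[0,0,0,0,0]]]'
python3 - <<'E'
from h import *
im=viewer.read_camera("wrist");cv2.imwrite("pics/w5.png",cv2.resize(im[150:384,100:412],None,fx=2.5,fy=2.5))
print(ctrl.pinch_z, get_state()["qpos"])
E
```

```text
time: 6.9
eef_pos: [0.531, 0.0249, 0.101]
tcp_rot: [-0.002, 1.0, 0.0, -0.001]
contact_force: [-0.5, -0.2, -0.9]
opening: -0.005
finger_force: 0.0
time: 7.15
eef_pos: [0.5311, 0.0222, 0.0854]
tcp_rot: [0.001, 1.0, 0.0, -0.002]
contact_force: [-1.0, 0.3, -0.1]
opening: -0.001
finger_force: 0.0
0.0187 [-1.49131811e-01  8.82244844e-02  2.01074193e+00 -1.67324971e-04
  1.04523830e+00 -1.71813428e+00]
```

View pics/w5.png

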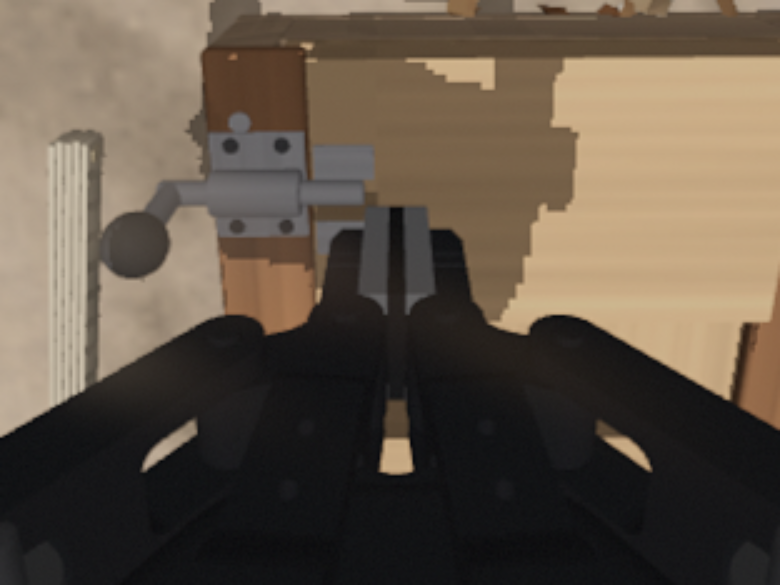

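```bash
python3 -m handwheel '[[[0,0,0,0.005,0],[0,0,0,0.004,0],[0,0,0,0,0]]]';python3 -m handwheel '[[[0,0,0,0.003,0],[0,0,0,0,0]]]';python3 -m handwheel '[[[0,0,0,0.003,0],[0,0,0,0,0]]]'
```

```text
time: 7.45
eef_pos: [0.5318, 0.0226, 0.0774]
tcp_rot: [0.0, 1.0, 0.0, -0.001]
contact_force: [0.8, 0.2, -0.1]
opening: 0.003
finger_force: 0.0
time: 7.62
eef_pos: [0.5321, 0.0229, 0.0749]
tcp_rot: [0.0, 1.0, 0.0, -0.0]
contact_force: [0.3, -0.2, -1.0]
opening: -0.005
finger_force: 0.0
time: 7.78
eef_pos: [0.5321, 0.023, 0.072]
tcp_rot: [0.0, 1.0, 0.0, -0.0]
contact_force: [0.0, 0.6, -1.3]
opening: -0.003
finger_force: 0.0
```

```bash
for i in 1 2 3; do python3 -m handwheel '[[[0,0,0,0.003,0],[0,0,0,0,0]]]' | egrep 'eef_pos|contact'; done
```

```text
eef_pos: [0.532, 0.0231, 0.0689]
contact_force: [-0.2, 0.1, 0.1]
eef_pos: [0.532, 0.0231, 0.0659]
contact_force: [-0.4, 0.3, -0.9]
eef_pos: [0.532, 0.023, 0.0629]
contact_force: [0.4, 0.6, -0.2]
```

```bash
python3 -m handwheel '[[[0,0,0,0.004,0],[0,0,0,0.004,0],[0,0,0,0,0]]]' | egrep 'eef_pos|contact'; for i in 1 2 3; do python3 -m handwheel '[[[0,0,0,0.002,0],[0,0,0,0,0]]]' | egrep 'eef_pos|contact'; done
```

```text
eef_pos: [0.5316, 0.0231, 0.0543]
contact_force: [-0.4, 0.4, -1.4]
eef_pos: [0.5321, 0.023, 0.0529]
contact_force: [1.4, 1.1, -0.4]
eef_pos: [0.5322, 0.023, 0.0512]
contact_force: [-1.2, -0.4, -0.1]
eef_pos: [0.5322, 0.023, 0.0491]
contact_force: [0.3, 1.1, 0.5]
```

```bash
for i in 1 2 3; do python3 -m handwheel '[[[0,0,0,0.002,0],[0,0,0,0,0]]]' | egrep 'eef_pos|contact'; done
python3 - <<'E'
from h import *
im=viewer.read_camera("wrist");cv2.imwrite("pics/w6.png",cv2.resize(im[150:384,100:412],None,fx=2.5,fy=2.5))
E
```

```text
eef_pos: [0.5321, 0.023, 0.0471]
contact_force: [0.2, 0.5, 0.3]
eef_pos: [0.5321, 0.0231, 0.0451]
contact_force: [-0.6, 0.1, 0.6]
eef_pos: [0.5321, 0.0231, 0.043]
contact_force: [0.5, 0.1, 0.3]
```

View pics/w6.png

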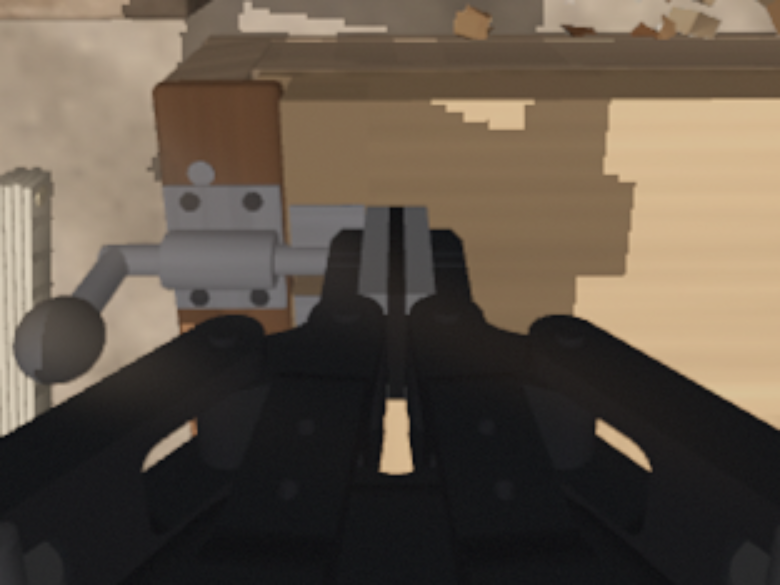

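```bash
for i in 1 2 3 4; do python3 -m handwheel '[[[0,0,0,0.002,0],[0,0,0,0,0]]]' | egrep 'eef_pos|contact'; done
```

```text
eef_pos: [0.5322, 0.023, 0.0411]
contact_force: [-0.6, 0.3, -0.2]
eef_pos: [0.5321, 0.0231, 0.039]
contact_force: [0.4, 0.3, 0.0]
eef_pos: [0.5321, 0.023, 0.037]
contact_force: [-0.1, 0.1, 0.6]
eef_pos: [0.5321, 0.0231, 0.035]
contact_force: [-0.6, 0.2, -0.5]
```

Run:
```python
import h; from h import *
from scipy.optimize import least_squares
s=dict(get_state())
p=viewer.camera_params("wrist")
b=[.599,.0715,.0015]
W=place(b,np.array([[-54,-115,98],[-98,-107,59],[-98,-75,59]])/1e3)
U={"w6 .043":([.5321,.0231,.043],[[60,340],[155,87],[283,87]]),"w5 .0854":([.5311,.0222,.0854],[[136,243],[205,50],[304,52]]),"w4":([.5423,-.0572,.0824],[[432,205],[463,15],[565,17]])}
for k,(e,u) in U.items():
    u=np.array(u)/2.5+[100,150]
    def f(d):
        s["eef_pos"]=np.array(e)+d; h.get_state=lambda:s
        return (proj("wrist",W)-u).ravel()
    print(k,np.round(least_squares(f,[0,0,0]).x,4),np.round(f(np.zeros(3)),1))
```

```text
w6 .043 [-0.0004 -0.     -0.0037] [ 6.4 -3.6 -1.3 -3.1 -0.  -3.2]
w5 .0854 [-0.0017  0.001  -0.0012] [ 4.6 -2.3 -1.6 -2.6  1.3 -3.5]
w4 [-0.0033  0.0019  0.0057] [ 5.3 -0.4  1.5 -2.7  4.5 -3.6]
```

```bash
for i in 1 2 3 4 ; do python3 -m handwheel '[[[0,0,0,0.002,0],[0,0,0,0,0]]]' | egrep 'eef_pos|contact'; done
```

```text
eef_pos: [0.5321, 0.0231, 0.033]
contact_force: [-0.5, 0.2, -0.6]
eef_pos: [0.5324, 0.023, 0.0313]
contact_force: [-0.2, 0.0, -0.2]
eef_pos: [0.5325, 0.023, 0.0311]
contact_force: [-4.7, -0.3, 10.0]
eef_pos: [0.5325, 0.0229, 0.031]
contact_force: [-10.5, 0.3, 19.4]
```

```bash
python3 -m handwheel '[[[0,0,0,-0.023,0],[0,-0.013,-0.014,0,0],[0,0,-0.01,0,0],[0,0,0,0,0]]]' | egrep 'eef_pos|contact'
python3 -m handwheel '[[[0,0,-0.005,0,0],[0,0,-0.005,0,0],[0,0,-0.005,0,0]]]' | egrep 'eef_pos|contact'
for i in 1 2 ; do python3 -m handwheel '[[[0,0,-0.005,0,0]]]' | egrep 'eef_pos|contact'; done
```

```text
eef_pos: [0.5457, -0.0025, 0.0506]
contact_force: [-0.3, -0.5, 0.1]
eef_pos: [0.5443, -0.0161, 0.0494]
contact_force: [0.1, -1.3, 0.9]
eef_pos: [0.5446, -0.0212, 0.0497]
contact_force: [0.1, 0.1, -0.3]
eef_pos: [0.5449, -0.0263, 0.0501]
contact_force: [-0.1, 1.0, -0.4]
```

```bash
for i in 1 2 3 4 5; do python3 -m handwheel '[[[0,0,-0.005,0,0]]]' | egrep 'eef_pos|contact'; done
```

```text
eef_pos: [0.5449, -0.0308, 0.05]
contact_force: [-0.3, 2.5, -0.6]
eef_pos: [0.545, -0.0359, 0.0501]
contact_force: [0.7, 2.4, -0.8]
eef_pos: [0.545, -0.041, 0.0501]
contact_force: [-0.5, 2.4, -1.4]
eef_pos: [0.545, -0.0461, 0.0502]
contact_force: [0.3, 1.5, -1.3]
eef_pos: [0.5451, -0.0508, 0.0502]
contact_force: [1.8, 12.9, -3.3]
```

```bash
python3 -m handwheel '[[[0,0,-0.002,0,0],[0,0,0,0,0]]]' | egrep 'eef_pos|contact'
python3 -m handwheel '[[[0,0,0.01,0,0],[0,0,0.02,-0.01,0],[0,0,0.02,-0.03,0]]]' | egrep 'eef_pos|contact'
python3 - <<'E'
from h import *
from scipy.optimize import fsolve
for c in("top","wrist"):
  im=viewer.read_camera(c)
  for d in viewer.pinpoint(c,"bolt_knob"):
    u=np.array(d["xy"])*[512,384];print(c,u,d["confidence"],fsolve(lambda p:proj(c,[p[0],p[1],.098])[0]-u,[.54,-.05]))
E
```

```text
eef_pos: [0.5451, -0.0504, 0.0501]
contact_force: [1.5, 10.7, -0.1]
eef_pos: [0.5418, -0.0029, 0.0864]
contact_force: [0.1, 0.7, -0.5]
top [280.8832 189.0816] 0.58 [ 0.5439367  -0.07188774]
top [374.3744 216.384 ] 0.58 [ 0.44965061 -0.36720572]
wrist [156.7232 218.8032] 0.62 [ 0.5445251 -0.0710589]
```

```bash
python3 -m handwheel '[[[0,-0.0215,0.025,0,0],[0,-0.0215,0.025,0,0],[0,-0.0215,0.025,0,0],[0,0,0,0.015,0],[0,0,0,0,0]]]' | egrep 'time|eef_pos|contact'
python3 - <<'E'
from h import *
from scipy.optimize import fsolve
for c in("top","wrist"):
  im=viewer.read_camera(c)
  for d in viewer.pinpoint(c,"lid_groove"):
    u=np.array(d["xy"])*[512,384];print(c,u,d["confidence"],fsolve(lambda p:proj(c,[p[0],p[1],.05])[0]-u,[.54,-.05]))
E
```

```text
time: 13.12
eef_pos: [0.6083, 0.0722, 0.0717]
contact_force: [-1.3, -0.2, -1.4]
top [236.1856 171.6864] 0.95 [0.61544687 0.0740936 ]
wrist [257.8944 211.6992] 0.85 [0.61461207 0.07135981]
```

```bash
python3 -m handwheel '[[[0,0,0,0.02,0],[0,0,0,0.012,0],[0,0,0,0,0]]]' | egrep 'eef_pos|contact'; for i in 1 2 3; do python3 -m handwheel '[[[0,0,0,0.004,0],[0,0,0,0.003,0]]]' | egrep 'eef_pos|contact'; done
```

```text
eef_pos: [0.607, 0.0713, 0.0403]
contact_force: [-1.0, 0.7, -1.1]
eef_pos: [0.6101, 0.0716, 0.0368]
contact_force: [0.1, -0.9, -0.2]
eef_pos: [0.6102, 0.0719, 0.0297]
contact_force: [-0.8, -0.1, 0.1]
eef_pos: [0.6099, 0.072, 0.0222]
contact_force: [-1.1, 0.5, 1.0]
```

```bash
python3 -m handwheel '[[[0,0,0,0.002,0],[0,0,0,0.002,0],[0,0,0,0,0]]]' | egrep 'eef_pos|contact'; python3 -m handwheel '[[[0,0.005,0,0,0],[0,0.004,0,0,0]]]' | egrep 'eef_pos|contact'; for i in 1 2 3; do python3 -m handwheel '[[[0,0.004,0,0,0]]]' | egrep 'eef_pos|contact'; done
```

```text
eef_pos: [0.6096, 0.0721, 0.0179]
contact_force: [-0.9, 0.4, -0.2]
eef_pos: [0.6008, 0.072, 0.0186]
contact_force: [3.6, 0.6, -1.3]
eef_pos: [0.5976, 0.072, 0.0187]
contact_force: [3.0, -0.1, -2.3]
eef_pos: [0.5934, 0.072, 0.0187]
contact_force: [2.4, 0.3, -2.3]
eef_pos: [0.5892, 0.072, 0.0187]
contact_force: [4.3, -0.3, -2.5]
```

```bash
python3 -m handwheel '[[[0,0.008,0,0,0],[0,0.008,0,0,0],[0,0.008,0,0,0],[0,0.008,0,0,0],[0,0.008,0,0,0],[0,0.008,0,0,0],[0,0.008,0,0,0],[0,0.008,0,0,0],[0,0.008,0,0,0]]]' | egrep 'eef_pos|contact'; for i in 1 2 3 4 ; do python3 -m handwheel '[[[0,0.004,0,0,0]]]' | egrep 'eef_pos|contact'; done
```

```text
eef_pos: [0.5164, 0.0717, 0.0188]
contact_force: [4.4, -2.3, 0.7]
eef_pos: [0.5117, 0.0719, 0.0185]
contact_force: [3.0, -2.8, -0.3]
eef_pos: [0.5083, 0.0719, 0.0185]
contact_force: [3.7, -1.6, 1.0]
eef_pos: [0.5046, 0.0719, 0.0185]
contact_force: [3.6, -1.2, 0.7]
eef_pos: [0.501, 0.0719, 0.0186]
contact_force: [15.4, -2.3, -1.2]
```

```bash
python3 -m handwheel '[[[0,0.002,0,0,0],[0,0,0,0,0]]]' | egrep 'eef_pos|contact'; python3 -m handwheel '[[[0,-0.01,0,0,0],[0,0,0,0,0],[0,0,0,-0.03,0],[0,0,0,-0.04,0],[0,0,0,-0.04,0],[0,0,0,-0.02,0],[0,0,0,0,0]]]'
python3 - <<'E'
from h import *
from scipy.optimize import fsolve
for c in("top","wrist"):
  im=viewer.read_camera(c)
  for n,z in(("lid_groove",.05),("bolt_knob",.098),("offcut",0),("handle_box",0)):
   for d in viewer.pinpoint(c,n):
    u=np.array(d["xy"])*[512,384];print(c,n,u,d["confidence"],fsolve(lambda p:proj(c,[p[0],p[1],z])[0]-u,[.54,-.05]))
E
```

```text
eef_pos: [0.5014, 0.0719, 0.0187]
contact_force: [10.3, -1.6, -5.8]
time: 16.57
eef_pos: [0.5114, 0.0724, 0.1542]
tcp_rot: [-0.0, 1.0, 0.0, 0.004]
contact_force: [0.6, 0.1, 0.1]
opening: 0.002
finger_force: 0.0
top lid_groove [236.6976 201.984 ] 0.88 [0.51218351 0.07340225]
top bolt_knob [280.5248 187.2   ] 0.49 [ 0.55014128 -0.07091033]
top bolt_knob [288.8192 159.8976] 0.45 [ 0.6404832  -0.10064281]
top offcut [311.9104 219.9936] 0.85 [ 0.4530129  -0.18017832]
top offcut [271.8208 217.1136] 0.5 [ 0.46551199 -0.04368462]
top offcut [290.6112 248.4864] 0.45 [ 0.35802311 -0.10432798]
wrist lid_groove [256.6144 186.7008] 0.82 [0.51356563 0.07131831]
wrist bolt_knob [ 96.2048 238.6176] 0.68 [ 0.54843205 -0.07348182]
wrist bolt_knob [115.2    271.6032] 0.25 [ 0.58283912 -0.06161506]
wrist offcut [ 39.5776 127.7952] 0.96 [ 0.45956169 -0.17563557]
wrist offcut [145.1008 132.0192] 0.95 [ 0.46437487 -0.0562559 ]
wrist offcut [95.8976 21.3888] 0.7 [ 0.35297756 -0.09296639]
wrist handle_box [255.1808 240.1152] 0.74 [0.60235625 0.06890779]
wrist handle_box [392.6016 258.2016] 0.34 [0.62907716 0.2502842 ]
```

```bash
python3 -c "
from plant import sign_off;print(sign_off())"
```

```text
the job is handed in; nothing more can be done
None
```

The job is handed in at about 16.6 s of the 45 s: I pushed the offcut right until it stood about 14 mm clear of the lid's path, drew the bolt back to its stop, then drew the lid out about 100 mm to its stop, and touched none of the bystanders. My first pass at the knob missed because the fingertips end about 40 mm short of the reported TCP. I found that by pressing lightly on the lid (up to about 20 N) and allowed for it from then on.

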